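# Draw out the bead tray with the pull hook

## Task

Take the pull hook from its forked stand, find the hole in the finger plate of the wider bead tray with the hook's tip, and draw that tray out with the hook all the way to its stop. Then unhook, lay the hook back in both forks of its stand, tip down and pointing the same way as before, and let go. Do not touch the wide tray or its chest with the gripper or arm, and leave the narrow tray, the jar, the tape roll and the dish where they are.

Things in the scene. Friction and masses are not known exactly. Their poses are not given: they have to be found in the camera images.
- hook_grip (a point): Centre of the loose pull hook's wooden handle: 100 mm long (x), 20 wide (y), 22 high (z), 90 g in all. A 6 mm steel rod leaves its +x end and is bent straight down 85 mm ahead of this point. At the start it lies level in the stand's two forks, this point 78 mm above the table. It can be pinched across its width from above, between the forks.
- hook_tip (a point): Lowest point of the hook's bent-down rod (6 mm thick, rounded end): 85 mm ahead (+x) of and 50 mm below the handle's centre, so 28 mm above the table at the start. Axes as the handle's.
- stand_rest (a point): Where the handle's centre belongs on the fixed plywood stand, 78 mm above the table; x towards the hook's tip, z up. Forks 36 mm before and behind it along x, each 10 mm thick (x), 44 wide (y), with seats at 67 mm height between cheeks 28 mm apart that rise to 89 mm. Base 100 x 50 x 8 mm. Up to 15 mm off along x is still well seated.
- wide_lip (a point): Middle of the wider tray's front lip, on top of its level steel finger plate, 44 mm above the table; moves with the tray, which slides out along this -x; y along the lip. Plate 30 mm (x) by 84 (y), 4 thick, with one square 14 mm hole, centred in x but anywhere within 14 mm to either side in y: not reported, to be seen or felt. The slotted lip below lets the tip pass; plate does not give.
- wide_tray (a joint): How far the wider tray is out, m: 0 fully shut, 0.090 at its stop. It starts at 0 to 0.012, slides with about 4 N of friction and stays where it is left.
- wide: Fixed plywood chest of the wider tray, 170 mm deep (x), 174 mm wide (y), 56 mm high; origin at the centre of its underside, front towards its -x. Its tray's upright front panel is as wide as the chest and its top 52 mm above the table, its outer face 17 mm behind the lip's middle. A jar stands on top.
- narrow: Fixed plywood chest of the narrower tray, 170 mm deep (x), 114 mm wide (y), 56 mm high; origin at the centre of its underside. Its tray has the same kind of lip and holed plate in front; leave it alone. A roll of tape lies on top.
- narrow_lip (a point): Middle of the narrow tray's front lip, at the top face of its finger plate, 44 mm above the table; moves with that tray.
- jar_mid (a point): Centre of a closed clear jar, 52 mm across, 75 mm tall, loose on the wide chest.
- tape_mid (a point): Centre of a roll of yellow tape, 60 mm across, 22 mm high, loose on the narrow chest.
- dish_mid (a point): Centre of a loose white dish on the table, 96 mm across, 30 mm high.
Things that resemble listed ones, but are neither listed nor needed, are in the scene too. Of the things that look like the part that bears hook_grip, the largest one is meant. What is shaped like the part that bears stand_rest but blue or red is not meant.

How it is judged:
By the outcome, as a careful person would: the job done as asked, in the order asked, and still so for the second after the job is handed in, with the robot touching nothing.
It also fails if it takes over 61 s, if anything falls off the work surface, if the arm or the gripper's body presses on something with over 40 N, if the wrist force passes 120 N, or if a joint passes its speed limit or range.

## Robot

A 6-joint arm with a two-finger parallel gripper is mounted at the origin on the work surface. World frame = base frame: x ahead of the robot, y to its left, z up, the work surface at z = 0. Lengths are in mm, angles in rad, forces in N, time in s.
With the tool pointing down it reaches from about 275 to 750 mm from the base axis. Payload 10.2 kg.
Tool frame: the origin (TCP) lies on the front face of the gripper's body, between the roots of the fingers; the fingertips stand 73 mm ahead of it and the grasp point (between the pads) lies ctrl.grip_depth ahead of it (ctrl.grip_depth is the distance from the TCP to the grasp point, in mm); z points along the fingers, y is the direction in which the jaws open and shut (so a half turn about z gives the same grasp; the last joint's range is limited). The gripper opens to 85 mm and grips with 20 to 120 N. Pads are 22 mm wide; open, the fingers measure 114 mm over their backs; the gripper's body (76 mm by 85 mm) begins 54 mm behind the grasp point. The pads swing forward as they close: fully open they stand 13 mm farther back than shut.
Start: joints at [-1.385, 0.313, 1.498, -0, 1.331, -0.223], TCP at [208.68, -481.751, 303.894] pointing down, gripper open.
Joint ranges: [-2.94, 2.94], [-0.97, 2.17], [0.19, 2.56], [-1.23, 4.37], [0.02, 3.11], [-2.88, 2.88]. Speed limits (rad/s): [2.39, 2.39, 3.01, 3.14, 3.14, 3.14].

## Interface

Orientations are given as a unit quaternion [w, x, y, z].
In Python, from rig import readout, capture, ctrl, nets gives the robot as it stands. The module is installed in compiled form; this text tells all that it offers.
- The arm moves only by the tool apply_moves, never from a script. Its argument "targets" is a list of rows, each a list of 4 numbers: the shift along the tool's x, y, z in cm, then the turn about the tool's z in degrees. A call has 1 to 8 rows; each row shifts and turns the commanded pose from where the row before left it, along the tool's axes as they then stand; what a row does not reach is not made up. A row lasts 1/10 s, in which the tool goes at most 50 mm and 8.59 degrees, less where a joint would pass 70% of its speed; a pose out of reach is approached as far as the arm can. A call with a gripper value outside its range is refused whole. "grip" is the finger opening in cm, from 0 to 8.54, set as the call begins (left out, the last holds). The fingers move at their own pace and stop on an object; "force" is the grip in N (left out, the last holds). Time passes only in rows, so rows that do not move let the fingers close. It gives the time, the measured TCP pose, the force and the opening at its end, in the units of the state.
- readout.sense(): the state, without advancing time (a new reading comes with each control period).
- capture(name): name is "scene" or "top"; returns a dict with "img" (480x640x3 uint8, red, green, blue), "fov_y" (degrees; the focal length in pixels is half the picture's height over the tangent of half this angle, whatever the lens; pixels are square), "cx", "cy" (the principal point, pixels), "eye" and "rotation" of the camera in the world. Camera axes: x right, y down, z forward; pixel columns grow to the right and rows downward; lengths in mm; the calibration is good to about 2 mm. A picture is of the moment at which its call begins. There is no depth.
- ctrl.finish_job(): hands the job in, once; it reports no verdict.
Trained networks look in the newest picture that a camera, given by its name, has taken for a name from the list of things; names that differ only in an ending like _2 or _b are one class to them, and where a whole thing is asked for, a point or a joint stands for the part that bears it (a point fixed in the world has none). Each returns a list of dicts, best first, with "score" (0 to 1); they miss things now and then, are a little off and sometimes report something else, mostly with a low value. They report only what shows in the picture. A call takes as long as a camera call. They do not tell look-alikes from the thing itself.
- nets.boxes_of(camera, target): "location" ([column, row] as shares, 0 to 1, of the picture: columns of its width, rows of its height, amid what is visible of it).
The state is a dict: "time_s": time; "joints": joint angles; "dq": joint speeds; "tau": joint torques, N m; "eef_pos": TCP position; "ee_rot": TCP orientation; "force": force on the tool from outside, world axes, zero at the start; "wrist_torque": the same for the moment, N m; "grip_width": opening from 0.0 (shut) to 1.0 (fully open).
Only numpy, scipy, OpenCV 4.12 (cv2) and the standard library are available. Lean on these libraries where they do the work, as an engineer would, in place of code of your own. Each camera call takes 0.05 s, during which the arm holds its last target.

## Working session

There is one attempt and no reset: what is moved stays moved. The work goes in short steps, Python scripts to look and compute and a tool call to move; the robot and the scene stay as the last step left them, time stands still between calls to the robot, and variables do not carry over. Pictures are saved under pics/ and viewed, and the job is handed in when it is done.

Besides the shell and the picture viewer there is one more tool, called after "Call:" in YAML: its name, and indented under it one key for each argument. apply_moves: Moves the arm, as the interface text tells. Its arguments: {"type":"object","properties":{"targets":{"type":"array"},"grip":{"type":"number"},"force":{"type":"number"}},"required":["targets"]}

```bash
mkdir -p pics; ls; python3 - <<'E'
from rig import readout, capture, ctrl, nets
import cv2
for n in ("scene","top"):
    c=capture(n); cv2.imwrite(f"pics/{n}0.png",c["img"][:,:,::-1])
    print(n,c["fov_y"],c["cx"],c["cy"],c["eye"],c["rotation"])
    for t in ("hook_grip","hook_tip","stand_rest","wide_lip","wide","narrow","narrow_lip","jar_mid","tape_mid","dish_mid"):
        try: print(t,[(round(d["score"],2),round(d["location"][0]*640),round(d["location"][1]*480)) for d in nets.boxes_of(n,t)])
        except Exception as e: print(t,e)
print(readout.sense(), ctrl.grip_depth)
E
```

```text
pics
scene 52.41913846210983 315.00155760786566 240.6264670612276 [1055.55300835  502.77490613  844.34446706] [-0.14805705  0.37109181  0.85723721 -0.32482971]
hook_grip [(0.75, 451, 293), (0.75, 391, 285), (0.69, 498, 356)]
hook_tip [(0.92, 499, 356), (0.81, 450, 296), (0.61, 392, 288)]
stand_rest [(0.86, 450, 311), (0.66, 418, 392), (0.6, 452, 252), (0.56, 452, 297)]
wide_lip [(0.84, 228, 241), (0.61, 292, 334)]
wide [(0.71, 195, 266)]
narrow [(0.65, 294, 332)]
narrow_lip [(0.56, 323, 296)]
jar_mid [(0.67, 175, 254)]
tape_mid [(0.64, 264, 325)]
dish_mid [(0.73, 247, 156)]
top 50.43573315260987 320.07739923979153 230.50376397190064 [ 434.94901637   56.11570327 1388.1433204 ] [ 0.03020674 -0.70269508  0.71024677 -0.0292697 ]
hook_grip [(0.68, 172, 255), (0.65, 219, 262), (0.64, 268, 260), (0.47, 396, 163)]
hook_tip [(0.97, 214, 264), (0.74, 267, 258), (0.48, 173, 260)]
stand_rest [(0.87, 202, 200), (0.78, 248, 319), (0.59, 226, 269)]
wide_lip [(0.94, 388, 192), (0.17, 297, 140)]
wide [(0.88, 394, 162)]
narrow [(0.78, 290, 174)]
narrow_lip [(0.61, 297, 201)]
jar_mid [(0.57, 393, 143), (0.54, 298, 202)]
tape_mid [(0.75, 292, 143)]
dish_mid [(0.96, 466, 277), (0.36, 389, 197)]
{'time_s': 1.1, 'joints': array([-1.38540318e+00,  3.12907912e-01,  1.49768831e+00,  6.31098782e-07,
        1.33099937e+00, -2.23408631e-01]), 'dq': array([ 9.59107098e-04,  1.16840475e-03,  1.61920025e-03, -1.38778387e-03,
       -1.24015999e-03, -4.38874772e-05]), 'tau': array([-9.33862539e-04, -4.12170982e+01, -2.59902352e+01, -3.06565653e-04,
        5.61877878e-04, -1.62503704e-05]), 'eef_pos': array([ 208.67966256, -481.75640774,  303.89453219]), 'ee_rot': array([-1.46297108e-06,  9.79182783e-01,  2.02980486e-01,  3.34386723e-07]), 'force': array([0.14914235, 0.8579391 , 0.50537879]), 'wrist_torque': array([ 0.0190877 , -0.01180052,  0.00581886]), 'grip_width': 0.999618231313235} 53.900000000000006
```

View images.

View pics/scene0.png

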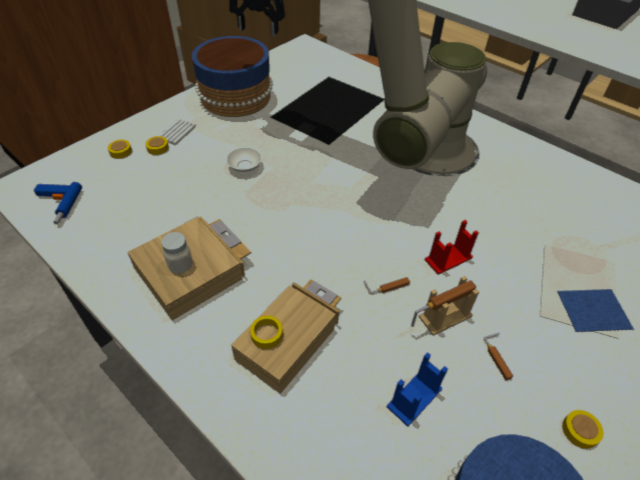

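View pics/top0.png

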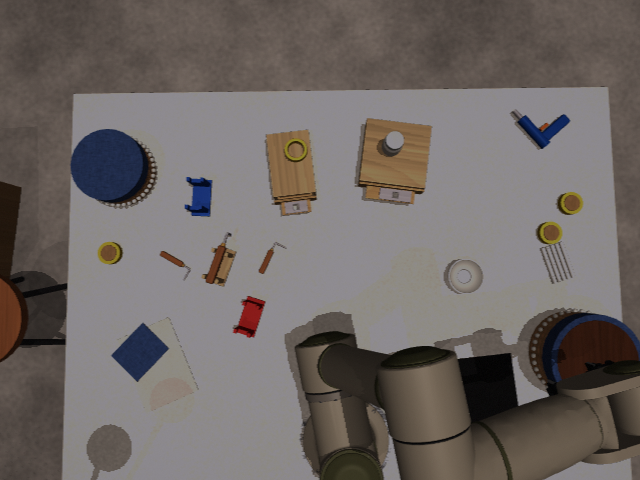

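```bash
python3 - <<'E'
import cv2
a=cv2.imread("pics/top0.png"); 
cv2.imwrite("pics/t_st.png",cv2.resize(a[170:350,140:320],None,fx=3.3,fy=3.3,interpolation=cv2.INTER_CUBIC))
cv2.imwrite("pics/t_lip.png",cv2.resize(a[120:220,330:450],None,fx=6,fy=6,interpolation=cv2.INTER_CUBIC))
a=cv2.imread("pics/scene0.png"); 
cv2.imwrite("pics/s_st.png",cv2.resize(a[230:410,370:540],None,fx=3.3,fy=3.3,interpolation=cv2.INTER_CUBIC))
cv2.imwrite("pics/s_lip.png",cv2.resize(a[200:300,170:290],None,fx=6,fy=6,interpolation=cv2.INTER_CUBIC))
E
```

```text
(no output)
```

View pics/t_st.png

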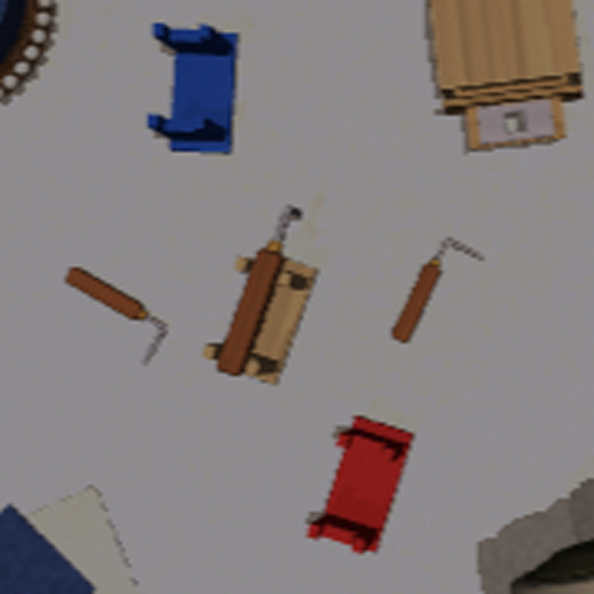

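View pics/t_lip.png

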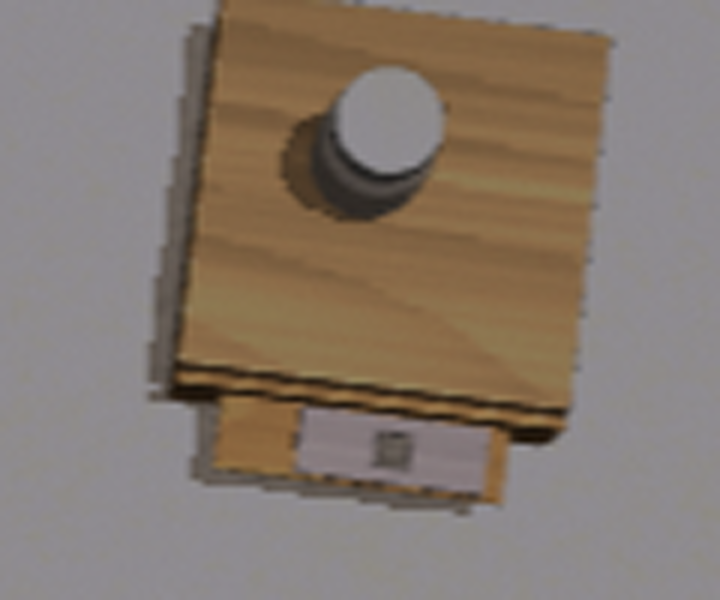

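View pics/s_st.png

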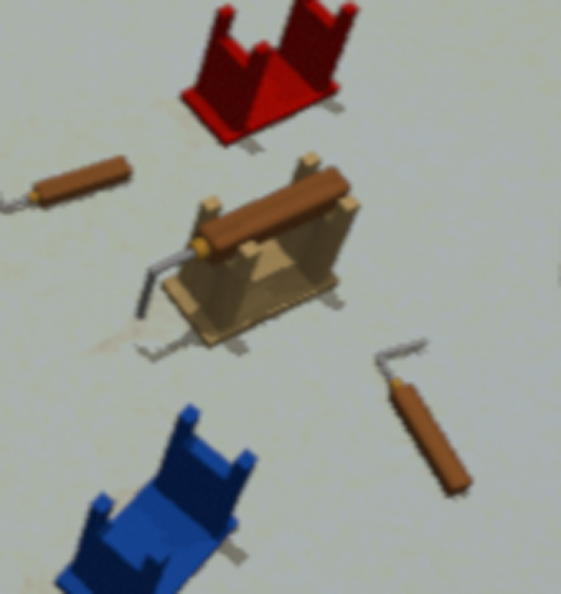

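View pics/s_lip.png

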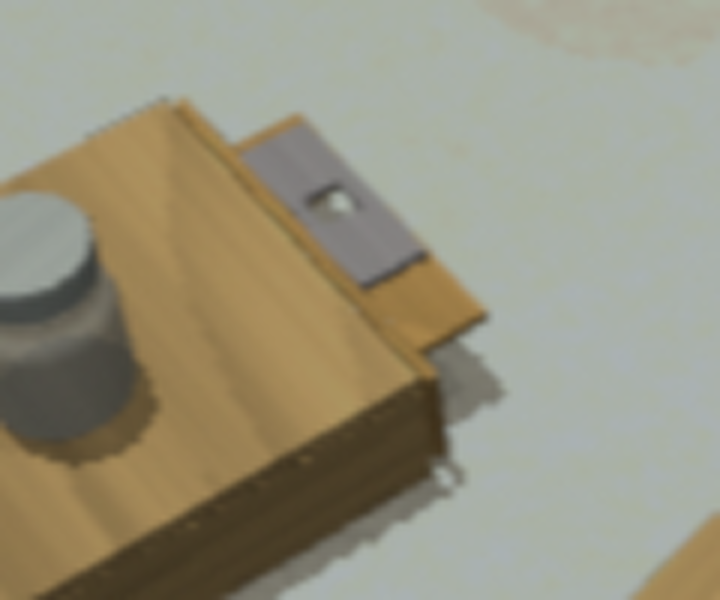

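```bash
cat > h.py <<'E'
import numpy as np, cv2
from scipy.spatial.transform import Rotation as R
from scipy.optimize import minimize
CAM={"scene":(52.41913846210983,315.00155760786566,240.6264670612276,[1055.55300835,502.77490613,844.34446706],[-0.14805705,0.37109181,0.85723721,-0.32482971]),
"top":(50.43573315260987,320.07739923979153,230.50376397190064,[434.94901637,56.11570327,1388.1433204],[0.03020674,-0.70269508,0.71024677,-0.0292697])}
def cam(n):
    f,cx,cy,e,q=CAM[n]; return 240/np.tan(np.radians(f/2)),cx,cy,np.array(e),R.from_quat(q,scalar_first=True).as_matrix()
def proj(n,P):
    f,cx,cy,e,M=cam(n); p=(np.atleast_2d(P)-e)@M; return np.c_[cx+f*p[:,0]/p[:,2],cy+f*p[:,1]/p[:,2]]
def ray(n,u,v,z):
    f,cx,cy,e,M=cam(n); d=M@np.array([(u-cx)/f,(v-cy)/f,1]); return e+d*(z-e[2])/d[2]
def box(x,y,z,yaw,l,w,h):
    c=np.array([[a,b,k] for a in(-l/2,l/2) for b in(-w/2,w/2) for k in(-h/2,h/2)])
    return c@R.from_euler('z',yaw).as_matrix().T+[x,y,z]
def sil(n,P,s=4):
    m=np.zeros((480*s,640*s),np.uint8)
    p=(proj(n,P)+.5)*s
    cv2.fillConvexPoly(m,cv2.convexHull(p.astype(np.float32)).astype(np.int32),255)
    return cv2.resize(m,(640,480),interpolation=cv2.INTER_AREA)/255.
E
python3 - <<'E'
from h import *
ims={n:cv2.imread(f"pics/{n}0.png") for n in("scene","top")}
print(ray("top",219,262,80),ray("scene",451,293,80))
roi={"top":(200,232,240,290),"scene":(425,278,480,312)}
mk={}
for n,(u0,v0,u1,v1) in roi.items():
    hsv=cv2.cvtColor(ims[n],cv2.COLOR_BGR2HSV); m=((hsv[...,0]<13)&(hsv[...,1]>120)).astype(float)
    z=np.zeros_like(m); z[v0:v1,u0:u1]=m[v0:v1,u0:u1]; mk[n]=z; print(n,z.sum())
    cv2.imwrite(f"pics/m_{n}.png",cv2.resize(z[v0:v1,u0:u1]*255,None,fx=6,fy=6))
def cost(p,ns=("top","scene")):
    c=0
    for n in ns:
        s=sil(n,box(p[0],p[1],78,p[2],100,20,22)); c+=1-np.minimum(s,mk[n]).sum()/np.maximum(s,mk[n]).sum()
    return c
g=ray("top",218,262,80)
for ns in (("top","scene"),("top",),("scene",)):
    best=min((minimize(cost,[g[0],g[1],y],args=(ns,),method="Nelder-Mead",options=dict(initial_simplex=[[g[0],g[1],y],[g[0]+8,g[1],y],[g[0],g[1]+8,y],[g[0],g[1],y+.2]])) for y in(-.6,-.3,0,.3)),key=lambda r:r.fun)
    print(ns,best.x,best.fun)
# hole
o=(330,120);print("hole top",ray("top",330+392/6-.5,120+450/6-.5,44),"scene",ray("scene",170+334/6-.5,200+201/6-.5,44))
for nm,(a,b) in dict(pl=(300,407),pr=(492,428),bl=(297,468),br=(490,497),wl=(215,397),wr=(507,428),wbl=(213,468),wbr=(503,503)).items():
    print(nm,ray("top",330+a/6-.5,120+b/6-.5,44))
for nm,(a,b) in dict(c1=(243,153),c2=(298,118),c3=(427,255),c4=(366,286),w4=(487,318)).items():
    print("s",nm,ray("scene",170+a/6-.5,200+b/6-.5,44))
for nm,(a,b) in dict(pl=(215,0),rt=(610,38),fl=(180,362),fr=(567,410)).items():
    print(nm,ray("top",330+a/6-.5,120+b/6-.5,56))
E
```

```text
[467.04443746 317.23080564  80.        ] [466.40956499 326.4905127   80.        ]
top 315.0
scene 5.0
('top', 'scene') [ 4.61434399e+02  3.27222877e+02 -3.37124132e-01] 1.1623246657270383
('top',) [ 4.61403733e+02  3.27240799e+02 -3.36810869e-01] 0.16826323663868337
('scene',) [4.51003440e+02 3.32973613e+02 2.35294361e-01] 0.9905774020234567
hole top [ 642.35557047 -142.72212981   44.        ] scene [ 645.1607588  -137.90958288   44.        ]
pl [ 662.08181302 -102.30765814   44.        ]
pr [ 651.73019029 -187.32698269   44.        ]
bl [ 634.75670884 -100.41946015   44.        ]
br [ 620.8628152  -185.64795767   44.        ]
wl [666.98502423 -64.63681407  44.        ]
wr [ 651.65760629 -193.9833372    44.        ]
wbl [635.16196422 -63.17453256  44.        ]
wbr [ 618.12091026 -191.33615926   44.        ]
s c1 [ 652.77134447 -181.59205218   44.        ]
s c2 [ 626.7019924  -180.92453874   44.        ]
s c3 [639.20926312 -92.71313432  44.        ]
s c4 [664.32476289 -97.34315138  44.        ]
s w4 [644.45605467 -54.35255121  44.        ]
pl [843.63768949 -66.78966358  56.        ]
rt [ 824.40204348 -242.1142655    56.        ]
fl [680.68024558 -48.4142217   56.        ]
fr [ 657.43689426 -218.35915002   56.        ][ WARN:0@0.972] global loadsave.cpp:1063 imwrite_ Unsupported depth image for selected encoder is fallbacked to CV_8U.
```

```bash
python3 - <<'E'
from h import *
ims={n:cv2.imread(f"pics/{n}0.png") for n in("scene","top")}
hsv=cv2.cvtColor(ims["scene"],cv2.COLOR_BGR2HSV)
print(hsv[293,440:470].tolist()[::4])
roi={"top":(200,232,240,290),"scene":(425,278,482,312)}
mk={}
for n,(u0,v0,u1,v1) in roi.items():
    hsv=cv2.cvtColor(ims[n],cv2.COLOR_BGR2HSV); m=((hsv[...,0]<16)&(hsv[...,1]>(120 if n=="top" else 130))).astype(float)
    z=np.zeros_like(m); z[v0:v1,u0:u1]=m[v0:v1,u0:u1]; z=(cv2.connectedComponentsWithStats(z.astype(np.uint8)));
    k=1+np.argmax(z[2][1:,4]); mk[n]=(z[1]==k).astype(float); print(n,mk[n].sum())
    cv2.imwrite(f"pics/m_{n}.png",cv2.resize((mk[n][v0:v1,u0:u1]*255).astype(np.uint8),None,fx=6,fy=6))
def cost(p,ns=("top","scene")):
    c=0
    for n in ns:
        s=sil(n,box(p[0],p[1],78,p[2],100,20,22)); c+=1-np.minimum(s,mk[n]).sum()/np.maximum(s,mk[n]).sum()
    return c
g=[461,326]
for ns in (("top","scene"),("top",),("scene",)):
    best=min((minimize(cost,[g[0],g[1],y],args=(ns,),method="Nelder-Mead",options=dict(initial_simplex=[[g[0],g[1],y],[g[0]+8,g[1],y],[g[0],g[1]+8,y],[g[0],g[1],y+.2]])) for y in(-.5,-.3,-.1)),key=lambda r:r.fun)
    p=best.x;print(ns,p,best.fun)
    for n in ("top","scene"):
        im=ims[n]; s=sil(n,box(p[0],p[1],78,p[2],100,20,22)); print(n, proj(n,[p[0]+85*np.cos(p[2]),p[1]+85*np.sin(p[2]),28]))
E
```

```text
[[26, 25, 153], [14, 171, 122], [14, 184, 119], [14, 183, 121], [13, 180, 126], [13, 180, 112], [13, 188, 68], [14, 182, 56]]
top 491.0
scene 521.0
('top', 'scene') [ 4.62574764e+02  3.27071026e+02 -3.35467665e-01] 0.7125062857251963
top [[229.81767254 234.01371846]]
scene [[411.90130308 323.92722207]]
('top',) [ 4.61722549e+02  3.24596120e+02 -3.56102956e-01] 0.3133016555644105
top [[231.35567944 234.53589172]]
scene [[410.60281554 322.22474661]]
('scene',) [ 4.65598438e+02  3.30596879e+02 -3.11678790e-01] 0.28289736907555385
top [[227.79175782 232.6706607 ]]
scene [[413.10095572 326.75383035]]
```

View pics/m_scene.png

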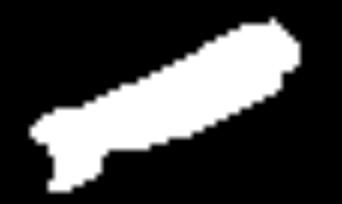

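View pics/m_top.png

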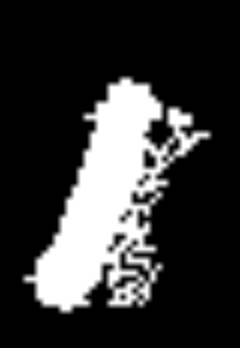

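```bash
cat > plan.py <<'E'
import sys, numpy as np
from h import *
from rig import readout
def cur():
    s=readout.sense(); M=R.from_quat(s["ee_rot"],scalar_first=True).as_matrix()
    return s,np.array(s["eef_pos"]),np.arctan2(M[1,0],M[0,0])
def plan(tx,ty,tz,yaw,vmax=48,dec=1):
    s,p,y=cur(); t=np.array([tx,ty,tz]); D=t-p; th=np.degrees(y-yaw)
    n=max(int(np.ceil(np.linalg.norm(D)/vmax)),int(np.ceil(abs(th)/8.4)),1)
    print("pos",p.round(1),"yaw",round(y,4),"F",s["force"].round(1),"n",n,"dist",D.round(1),"turn",round(th,2))
    rows=[];c=p.copy();yy=y
    for i in range(n):
        goal=p+D*(i+1)/n; gy=y+(yaw-y)*(i+1)/n; d=goal-c
        X=np.array([np.cos(yy),np.sin(yy),0]);Y=np.array([np.sin(yy),-np.cos(yy),0])
        r=[round(d@X/10,dec),round(d@Y/10,dec),round(-d[2]/10,dec),round(np.degrees(yy-gy),1)]
        c=c+X*r[0]*10+Y*r[1]*10-np.array([0,0,r[2]*10]); yy-=np.radians(r[3]); rows.append(r)
    for i in range(0,n,8): print(rows[i:i+8])
    print("end",c.round(2),round(yy,4))
if __name__=="__main__":
    a=[float(v) for v in sys.argv[1:]]; plan(*a[:4],*( [a[4]] if len(a)>4 else []),*( [int(a[5])] if len(a)>5 else []))
E
python3 plan.py 463.5 329 240 -0.325
```

```text
pos [ 208.7 -481.8  303.9] yaw 0.4088 F [0.1 0.9 0.5] n 18 dist [254.8 810.8 -63.9] turn 42.04
[[np.float64(3.1), np.float64(-3.6), np.float64(0.4), np.float64(2.3)], [np.float64(2.9), np.float64(-3.7), np.float64(0.3), np.float64(2.4)], [np.float64(2.8), np.float64(-3.8), np.float64(0.4), np.float64(2.3)], [np.float64(2.7), np.float64(-3.9), np.float64(0.3), np.float64(2.3)], [np.float64(2.4), np.float64(-4.0), np.float64(0.4), np.float64(2.4)], [np.float64(2.3), np.float64(-4.1), np.float64(0.3), np.float64(2.3)], [np.float64(2.2), np.float64(-4.3), np.float64(0.4), np.float64(2.4)], [np.float64(1.9), np.float64(-4.2), np.float64(0.3), np.float64(2.3)]]
[[np.float64(1.8), np.float64(-4.4), np.float64(0.4), np.float64(2.3)], [np.float64(1.6), np.float64(-4.5), np.float64(0.3), np.float64(2.4)], [np.float64(1.4), np.float64(-4.5), np.float64(0.4), np.float64(2.3)], [np.float64(1.3), np.float64(-4.5), np.float64(0.4), np.float64(2.3)], [np.float64(1.0), np.float64(-4.6), np.float64(0.3), np.float64(2.4)], [np.float64(0.9), np.float64(-4.7), np.float64(0.4), np.float64(2.3)], [np.float64(0.6), np.float64(-4.6), np.float64(0.3), np.float64(2.3)], [np.float64(0.5), np.float64(-4.7), np.float64(0.4), np.float64(2.4)]]
[[np.float64(0.3), np.float64(-4.8), np.float64(0.3), np.float64(2.3)], [np.float64(0.1), np.float64(-4.7), np.float64(0.4), np.float64(2.3)]]
end [463.57 329.28 239.89] -0.3242
```

Call:
apply_moves:
  targets:
    - [3.1,-3.6,0.4,2.3]
    - [2.9,-3.7,0.3,2.4]
    - [2.8,-3.8,0.4,2.3]
    - [2.7,-3.9,0.3,2.3]
    - [2.4,-4.0,0.4,2.4]
    - [2.3,-4.1,0.3,2.3]
    - [2.2,-4.3,0.4,2.4]
    - [1.9,-4.2,0.3,2.3]
  grip: 6

```text
time_s: 1.9
eef_pos: [321.9, -120.0, 276.0]
ee_rot: [0.0, 0.999, 0.04, 0.0]
force: [1.5, -0.9, 0.6]
grip_width: 0.7
```

Call:
apply_moves:
  targets:
    - [1.8,-4.4,0.4,2.3]
    - [1.6,-4.5,0.3,2.4]
    - [1.4,-4.5,0.4,2.3]
    - [1.3,-4.5,0.4,2.3]
    - [1.0,-4.6,0.3,2.4]
    - [0.9,-4.7,0.4,2.3]
    - [0.6,-4.6,0.3,2.3]
    - [0.5,-4.7,0.4,2.4]

```text
time_s: 2.7
eef_pos: [435.1, 240.8, 246.9]
ee_rot: [-0.0, 0.992, -0.122, 0.0]
force: [1.0, -1.5, 0.6]
grip_width: 0.703
```

```bash
sed -i 's/r=\[round(d@X\/10,dec),round(d@Y\/10,dec),round(-d\[2\]\/10,dec),round(np.degrees(yy-gy),1)\]/r=[float(v) for v in (round(d@X\/10,dec),round(d@Y\/10,dec),round(-d[2]\/10,dec),round(np.degrees(yy-gy),1))]/' plan.py; python3 plan.py 463.5 329 240 -0.325 48 2
python3 - <<'E'
from rig import capture
import cv2
for n in ("scene","top"):
    c=capture(n); cv2.imwrite(f"pics/{n}1.png",c["img"][:,:,::-1])
E
```

```text
pos [435.1 240.8 246.9] yaw -0.2451 F [ 1.  -1.5  0.6] n 2 dist [28.4 88.2 -6.9] turn 4.58
[[0.31, -4.62, 0.34, 2.3], [0.12, -4.63, 0.35, 2.3]]
end [463.5  328.97 240.  ] -0.3254
```

View pics/scene1.png

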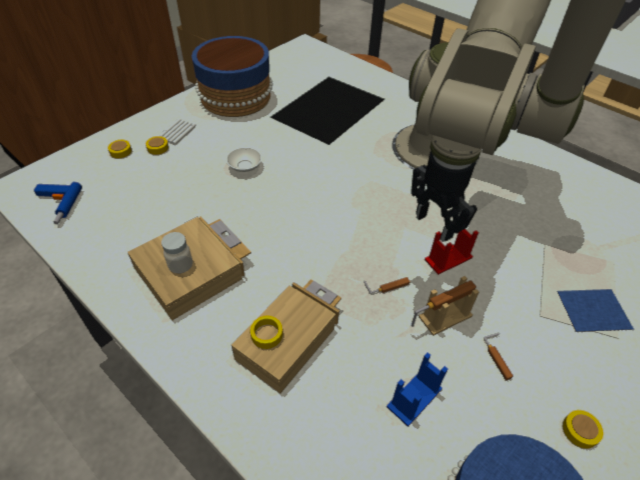

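View pics/top1.png

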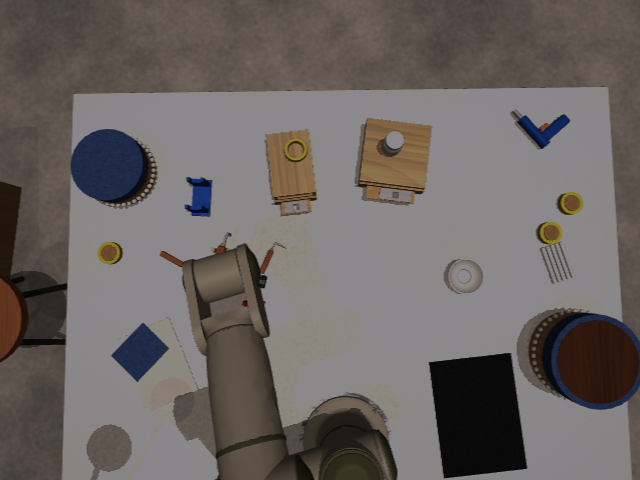

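Call:
apply_moves:
  targets:
    - [0.31,-4.62,0.34,2.3]
    - [0.12,-4.63,0.35,2.3]
    - [0,0,3,0]
    - [0,0,3,0]
    - [0,0,1.5,0]
    - [0,0,0,0]

```text
time_s: 3.4
eef_pos: [462.5, 326.0, 163.1]
ee_rot: [0.001, 0.987, -0.161, -0.002]
force: [-0.0, 0.0, -0.2]
grip_width: 0.705
```

```bash
python3 - <<'E'
from rig import capture
import cv2
c=capture("scene"); cv2.imwrite("pics/s2.png",cv2.resize(c["img"][180:360,360:560,::-1],None,fx=4,fy=3.3,interpolation=cv2.INTER_CUBIC))
E
python3 plan.py 463.5 329 132 -0.325 30 2
```

```text
pos [463.2 326.3 164.8] yaw -0.3244 F [0.4 0.6 0.1] n 2 dist [  0.3   2.7 -32.8] turn 0.03
[[-0.03, -0.13, 1.64, 0.0], [-0.03, -0.14, 1.64, 0.0]]
end [463.46 329.04 131.97] -0.3244
```

View pics/s2.png

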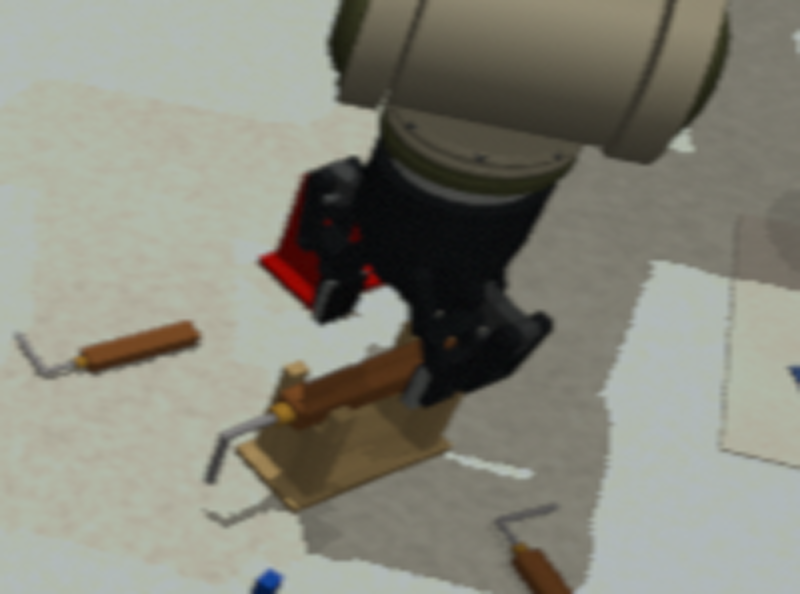

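Call:
apply_moves:
  targets:
    - [0,-0.13,1.64,0]
    - [0,-0.14,1.64,0]
    - [0,0,0,0]
    - [0,0,0,0]

```text
time_s: 3.85
eef_pos: [464.6, 329.3, 133.6]
ee_rot: [-0.0, 0.987, -0.161, 0.001]
force: [0.4, 0.0, 0.1]
grip_width: 0.704
```

```bash
python3 plan.py 463.5 329 132 -0.325 30 2
```

```text
pos [464.6 329.3 133.6] yaw -0.3243 F [0.4 0.  0.1] n 1 dist [-1.1 -0.3 -1.6] turn 0.04
[[-0.09, 0.07, 0.16, 0.0]]
end [463.52 328.97 131.99] -0.3243
```

Call:
apply_moves:
  targets:
    - [0,0,0,0]
    - [0,0,0,0]
    - [0,0,0,0]
    - [0,0,0,0]
    - [0,0,0,0]
    - [0,0,0,0]
  grip: 0.5
  force: 60

```text
time_s: 4.45
eef_pos: [464.4, 329.5, 133.1]
ee_rot: [-0.0, 0.987, -0.161, 0.001]
force: [-1.2, -0.6, 5.7]
grip_width: 0.221
```

```bash
python3 - <<'E'
from rig import capture,readout,ctrl
import cv2
c=capture("scene"); cv2.imwrite("pics/s3.png",cv2.resize(c["img"][230:360,380:540,::-1],None,fx=5,fy=4.6,interpolation=cv2.INTER_CUBIC))
s=readout.sense();print(s, ctrl.grip_depth)
E
```

```text
{'time_s': 4.5, 'joints': array([ 4.11361700e-01,  5.92895033e-01,  1.55473877e+00, -5.71529110e-05,
        9.92552026e-01,  2.30634587e+00]), 'dq': array([-6.47711271e-05, -1.16161988e-03, -9.89325828e-04, -1.20500919e-03,
        1.89606089e-03, -2.23663588e-05]), 'tau': array([ 4.79444757e-02, -4.58930755e+01, -2.01737112e+01,  5.50989679e-02,
       -2.95620309e-01, -1.67801004e-02]), 'eef_pos': array([464.40948541, 329.47471969, 133.11520903]), 'ee_rot': array([-3.61516348e-04,  9.86893793e-01, -1.61369596e-01,  6.03877545e-04]), 'force': array([-1.9158317 , -0.61599848,  5.59096359]), 'wrist_torque': array([-0.10778996,  0.1725789 , -0.07251208]), 'grip_width': 0.22399392141956828} 53.900000000000006
```

View pics/s3.png

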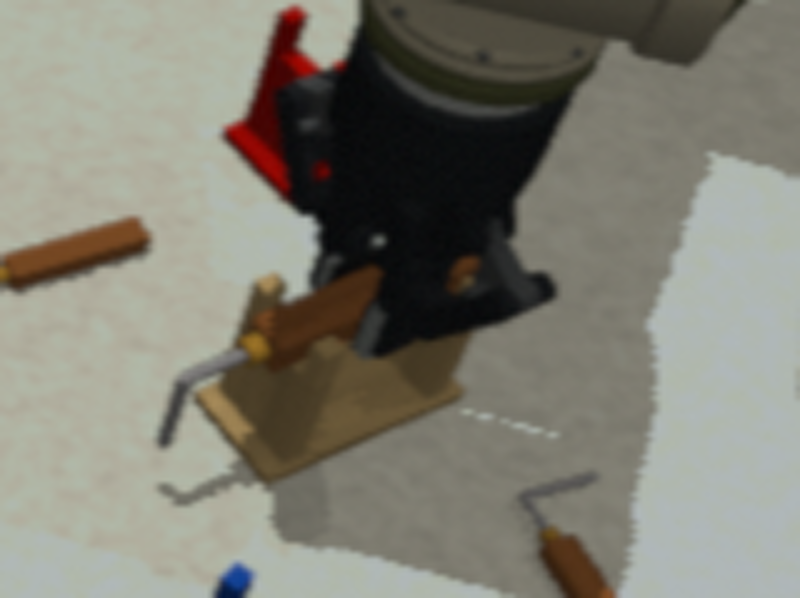

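Call:
apply_moves:
  targets:
    - [0,0,0,0]
    - [0,0,-1,0]
    - [0,0,-2,0]
    - [0,0,-3.5,0]
    - [0,0,-3.5,0]
    - [0,0,0,0]
  force: 100

```text
time_s: 5.1
eef_pos: [465.3, 330.0, 237.4]
ee_rot: [-0.002, 0.987, -0.161, 0.004]
force: [0.1, -0.1, -0.9]
grip_width: 0.217
```

```bash
python3 - <<'E'
from h import *
# targets: hole estimate, back off to TCP hovering; TCP = tip - 85 along tray x
for hx,hy in ((642.4,-142.7),(645.2,-137.9),(643.8,-140.3)):
    yw=-.13; print(hx-85*np.cos(yw),hy-85*np.sin(yw))
E
python3 plan.py 540 -128.0 200 -0.13 45 1
python3 - <<'E'
from rig import capture
import cv2
c=capture("scene"); cv2.imwrite("pics/s4.png",cv2.resize(c["img"][180:360,360:560,::-1],None,fx=4,fy=3.3,interpolation=cv2.INTER_CUBIC))
E
```

```text
558.117239034243 -131.68109787732593
560.917239034243 -126.88109787732594
559.517239034243 -129.28109787732595
pos [465.3 330.  237.4] yaw -0.324 F [ 0.1 -0.1 -0.9] n 11 dist [  74.7 -458.   -37.4] turn -11.12
[[2.0, 3.7, 0.3, -1.0], [1.9, 3.8, 0.4, -1.0], [1.8, 3.8, 0.3, -1.0], [1.8, 3.8, 0.4, -1.0], [1.7, 3.9, 0.3, -1.1], [1.6, 3.9, 0.3, -1.0], [1.6, 3.9, 0.4, -1.0], [1.5, 3.9, 0.3, -1.0]]
[[1.4, 4.0, 0.4, -1.0], [1.4, 4.0, 0.3, -1.0], [1.2, 4.0, 0.3, -1.0]]
end [ 539.63 -127.82  200.39] -0.1303
```

View pics/s4.png

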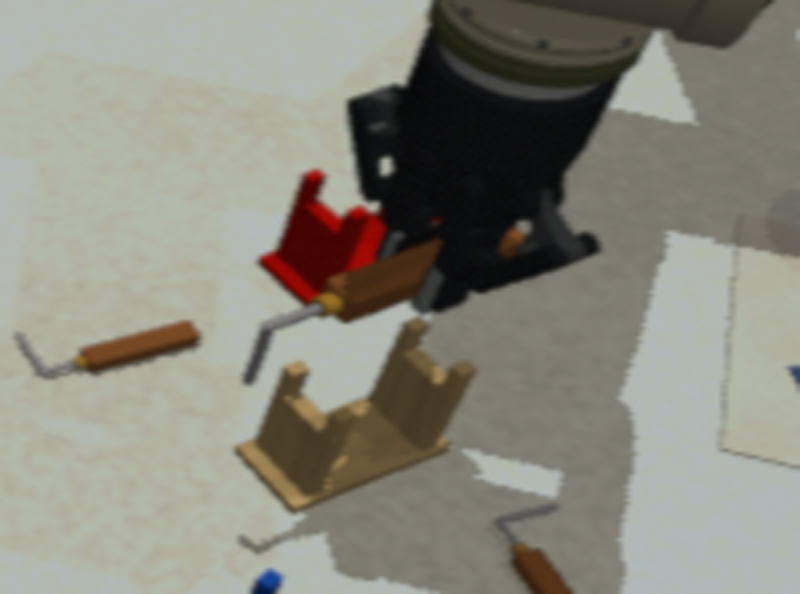

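Call:
apply_moves:
  targets:
    - [2.0,3.7,0.3,-1.0]
    - [1.9,3.8,0.4,-1.0]
    - [1.8,3.8,0.3,-1.0]
    - [1.8,3.8,0.4,-1.0]
    - [1.7,3.9,0.3,-1.1]
    - [1.6,3.9,0.3,-1.0]
    - [1.6,3.9,0.4,-1.0]
    - [1.5,3.9,0.3,-1.0]

```text
time_s: 5.95
eef_pos: [518.2, -5.1, 204.1]
ee_rot: [-0.0, 0.996, -0.091, -0.001]
force: [0.6, 0.1, -0.5]
grip_width: 0.218
```

Call:
apply_moves:
  targets:
    - [1.4,4.0,0.4,-1.0]
    - [1.4,4.0,0.3,-1.0]
    - [1.2,4.0,0.3,-1.0]
    - [0,0,0,0]
    - [0,0,0,0]

```text
time_s: 6.45
eef_pos: [537.8, -128.8, 194.1]
ee_rot: [-0.001, 0.998, -0.066, -0.001]
force: [-0.6, -0.1, -1.3]
grip_width: 0.216
```

```bash
python3 plan.py 540 -128.0 160 -0.13 45 2
python3 - <<'E'
from rig import capture
import cv2
for n in ("scene","top"):
    c=capture(n); cv2.imwrite(f"pics/{n}5.png",c["img"][:,:,::-1])
    o=(160,180) if n=="scene" else (330,120)
    cv2.imwrite(f"pics/{n}5c.png",cv2.resize(c["img"][o[1]:o[1]+100,o[0]:o[0]+130,::-1],None,fx=6,fy=6,interpolation=cv2.INTER_CUBIC))
E
```

```text
pos [ 537.8 -128.8  194.1] yaw -0.1322 F [-0.6 -0.1 -1.3] n 1 dist [  2.2   0.8 -34.1] turn -0.13
[[0.2, -0.11, 3.41, -0.1]]
end [ 539.97 -127.96  159.97] -0.1305
```

View pics/scene5c.png

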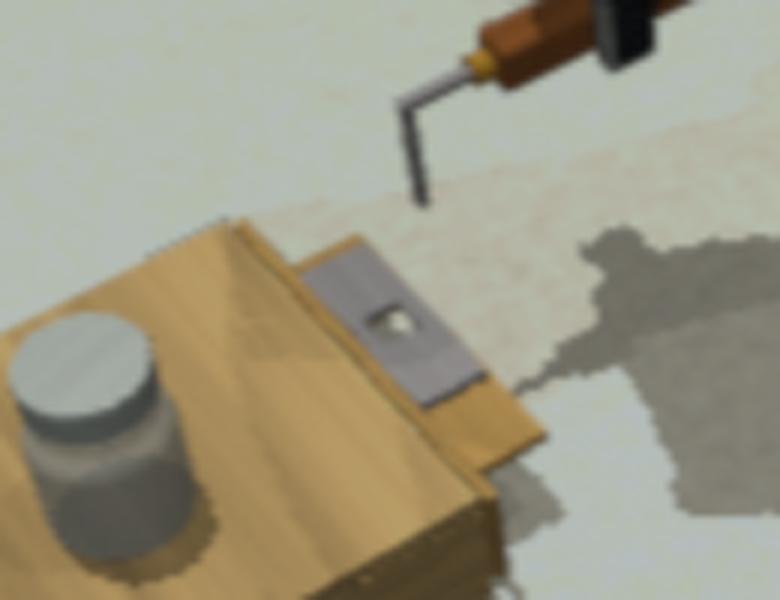

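View pics/top5c.png

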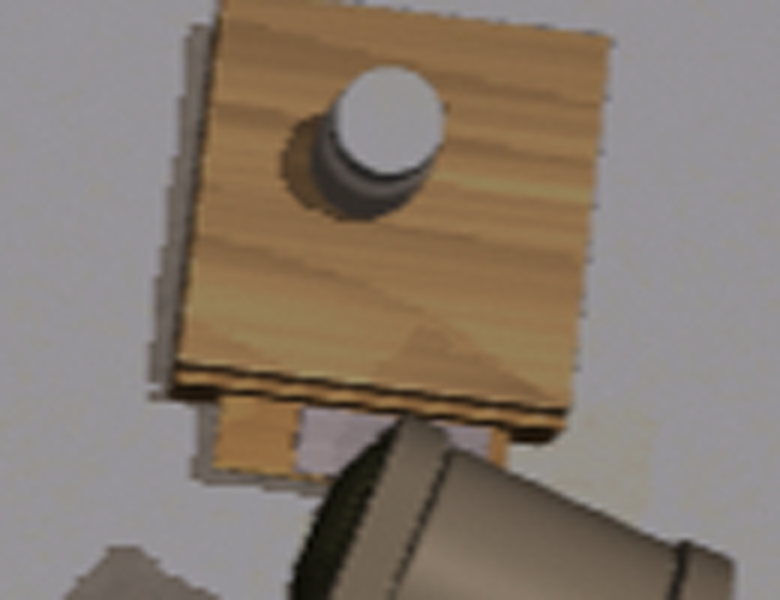

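```bash
python3 - <<'E'
from h import *
u=lambda a,b:(160+a/6-.5,180+b/6-.5)
yw=-.1322
T=np.array([537.8,-128.8,194.1])
tip=T+[85*np.cos(yw),85*np.sin(yw),-105.1]
print("pred tip",tip,proj("scene",tip),"obs",u(422,205), ray("scene",*u(422,205),89))
bend=tip+[0,0,47]; print("bend pred",proj("scene",bend),"obs",u(405,103))
for b in (T+[50*np.cos(yw),50*np.sin(yw),-55],): print("handle end",proj("scene",b)[0],u(482,63))
hole=ray("scene",*u(394,321),44); print("hole",hole)
b=tip-ray("scene",*u(422,205),89); print("corr",b,"hole true",hole+b, "move", (hole-ray("scene",*u(422,205),89)))
E
```

```text
pred tip [ 622.05831544 -140.00429738   89.        ] [[230.14296781 212.9030355 ]] obs (229.83333333333331, 213.66666666666666) [ 624.05939407 -138.69144995   89.        ]
bend pred [[227.54071227 197.12153378]] obs (227.0, 196.66666666666666)
handle end [241.25857105 189.03456542] (239.83333333333331, 190.0)
hole [ 645.1607588  -137.90958288   44.        ]
corr [-2.00107863 -1.31284743  0.        ] hole true [ 643.15968017 -139.22243031   44.        ] move [ 21.10136473   0.78186708 -45.        ]
```

```bash
python3 plan.py 558.9 -128.0 160 -0.132 20 2
```

```text
pos [ 538.  -127.5  194.7] yaw -0.1298 F [-0.7 -0.  -0.5] n 3 dist [ 20.9  -0.5 -34.7] turn 0.12
[[0.69, -0.07, 1.16, 0.0], [0.69, -0.07, 1.15, 0.1], [0.7, -0.08, 1.16, 0.0]]
end [ 558.94 -127.99  159.97] -0.1316
```

Call:
apply_moves:
  targets:
    - [0.69,-0.07,1.16,0.0]
    - [0.69,-0.07,1.15,0.1]
    - [0.7,-0.08,1.16,0.0]
    - [0,0,0,0]
    - [0,0,0,0]
    - [0,0,0,0]

```text
time_s: 7.15
eef_pos: [559.3, -129.0, 160.8]
ee_rot: [0.0, 0.998, -0.066, 0.0]
force: [0.1, 0.5, -0.8]
grip_width: 0.216
```

```bash
python3 - <<'E'
from rig import capture
from h import *
import cv2
from plan import cur
c=capture("scene")
s,p,y=cur(); print(p,y,s["force"],s["wrist_torque"])
yw=y;tip=p+[85*np.cos(yw),85*np.sin(yw),-105.1]; print(tip,proj("scene",tip))
o=(180,190); cv2.imwrite("pics/s6c.png",cv2.resize(c["img"][o[1]:o[1]+60,o[0]:o[0]+80,::-1],None,fx=10,fy=10,interpolation=cv2.INTER_CUBIC))
E
```

```text
[ 559.33326626 -129.03340491  160.94569123] -0.13229099539086037 [ 0.17637258 -0.51725414 -0.79694237] [-0.02438221  0.01353793  0.0028958 ]
[ 643.59056181 -140.24536937   55.84569123] [[224.36158295 228.45581834]]
```

View pics/s6c.png

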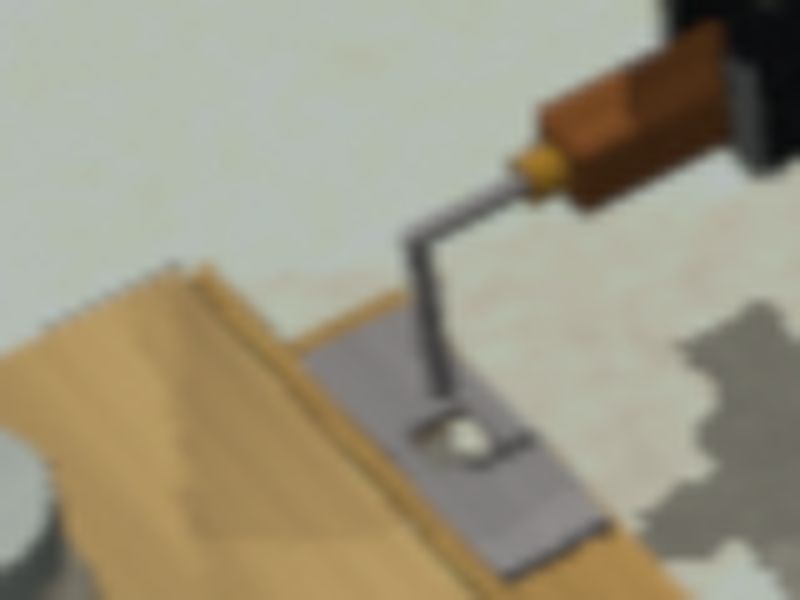

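```bash
python3 - <<'E'
from h import *
t=ray("scene",223.6,229.1,55.8); h=ray("scene",225.2,233.1,44); print(t,h,h-t)
h=np.array([643.4,-140,44.])
for z in (55.8,44): print(ray("scene",223.6,229.1,z))
E
python3 plan.py 559.6 -126.6 150 -0.132 20 2
```

```text
[ 645.98877337 -139.99255375   55.8       ] [ 645.30614106 -137.62274989   44.        ] [ -0.6826323    2.36980386 -11.8       ]
[ 645.98877337 -139.99255375   55.8       ]
[ 639.85993958 -149.61110583   44.        ]
pos [ 559.3 -129.   160.9] yaw -0.1323 F [ 0.2 -0.5 -0.8] n 1 dist [  0.3   2.4 -10.9] turn -0.02
[[-0.01, -0.24, 1.09, -0.0]]
end [ 559.55 -126.64  150.05] -0.1323
```

Call:
apply_moves:
  targets:
    - [-0.08,-0.19,0,0]
    - [0,0,0.4,0]
    - [0,0,0.4,0]
    - [0,0,0.4,0]
    - [0,0,0.3,0]
    - [0,0,0,0]
    - [0,0,0,0]

```text
time_s: 7.9
eef_pos: [558.8, -127.0, 145.5]
ee_rot: [-0.0, 0.998, -0.066, -0.0]
force: [0.5, 0.5, -2.2]
grip_width: 0.217
```

```bash
cat > look.py <<'E'
import sys
from rig import capture
from h import *
from plan import cur
n=sys.argv[1]; x,y=int(sys.argv[2]),int(sys.argv[3])
c=capture("scene")
s,p,yw=cur(); print(p.round(2),round(yw,4),s["force"].round(2),s["wrist_torque"].round(3),round(s["time_s"],2))
cv2.imwrite(f"pics/{n}.png",cv2.resize(c["img"][y:y+60,x:x+80,::-1],None,fx=10,fy=10,interpolation=cv2.INTER_CUBIC))
E
python3 look.py s7 180 190
```

```text
[ 558.8  -127.04  145.59] -0.1323 [-0.09  0.96 -1.06] [ 0.056  0.009 -0.018] 7.95
```

View pics/s7.png

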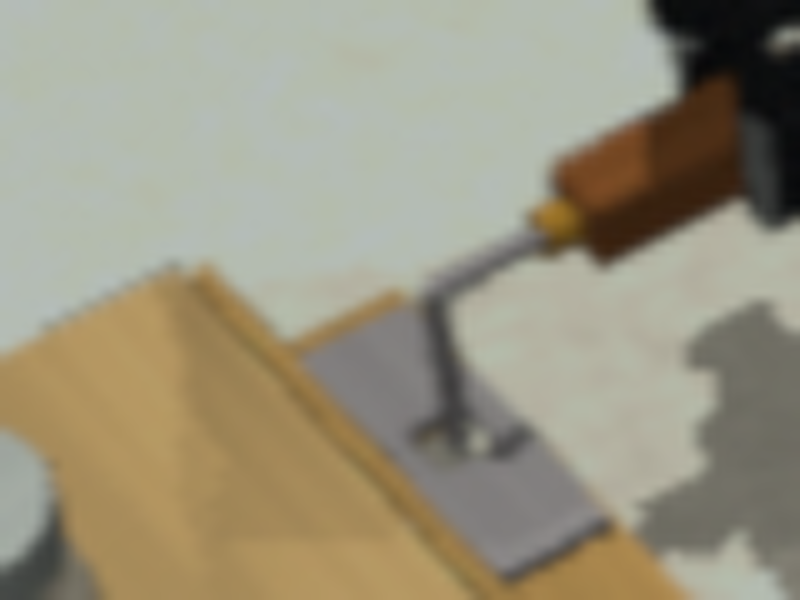

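Call:
apply_moves:
  targets:
    - [0,0,0.4,0]
    - [0,0,0.4,0]
    - [0,0,0.3,0]
    - [0,0,0,0]
    - [0,0,0,0]

```text
time_s: 8.45
eef_pos: [558.7, -127.0, 134.4]
ee_rot: [-0.0, 0.998, -0.066, -0.0]
force: [-0.3, 1.1, -1.2]
grip_width: 0.213
```

```bash
python3 look.py s8 180 190
```

```text
[ 558.78 -127.03  134.55] -0.1323 [ 1.19  0.07 -0.72] [-0.022 -0.019  0.007] 8.5
```

View pics/s8.png

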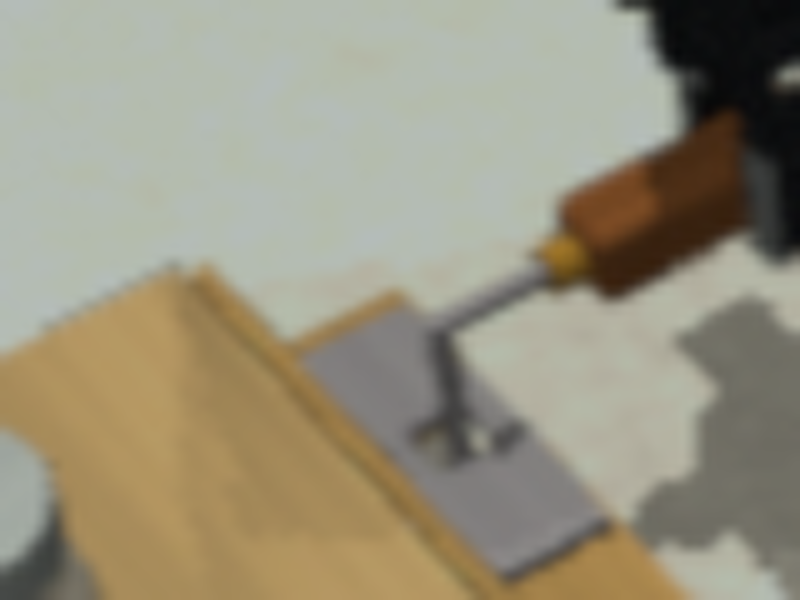

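Call:
apply_moves:
  targets:
    - [-0.3,0,0,0]
    - [-0.5,0,0,0]
    - [-0.6,0,0,0]
    - [-0.6,0,0,0]
    - [-0.6,0,0,0]

```text
time_s: 9.0
eef_pos: [532.6, -123.5, 134.7]
ee_rot: [0.0, 0.998, -0.066, 0.0]
force: [5.4, 0.5, -3.7]
grip_width: 0.22
```

```bash
python3 look.py s9 200 190
```

```text
[ 531.84 -123.34  134.58] -0.1322 [ 2.85 -0.94 -1.14] [ 0.053 -0.402 -0.008] 9.05
```

View pics/s9.png

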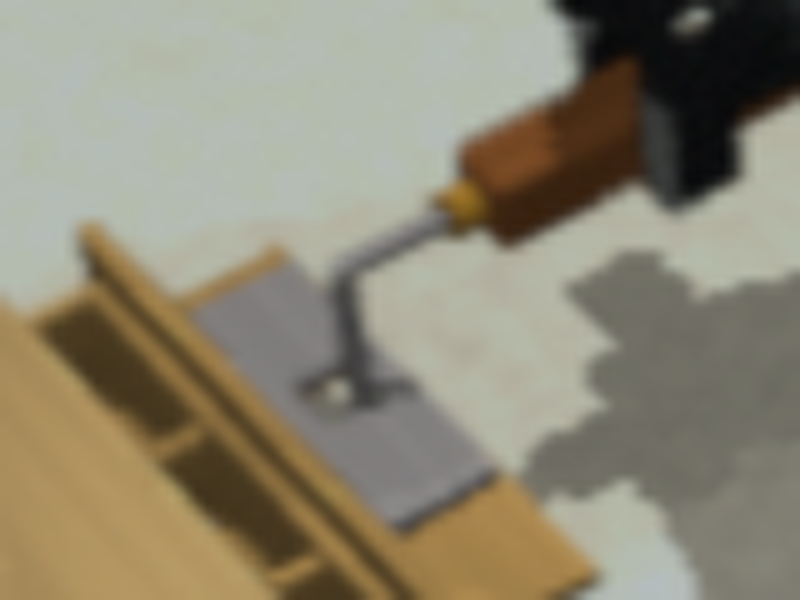

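Call:
apply_moves:
  targets:
    - [-0.6,0,0,0]
    - [-0.6,0,0,0]
    - [-0.6,0,0,0]
    - [-0.6,0,0,0]
    - [-0.6,0,0,0]
    - [-0.6,0,0,0]
    - [-0.6,0,0,0]
    - [-0.4,0,0,0]

```text
time_s: 9.85
eef_pos: [486.8, -117.4, 134.6]
ee_rot: [-0.0, 0.998, -0.066, -0.0]
force: [5.3, 0.7, -2.3]
grip_width: 0.215
```

Call:
apply_moves:
  targets:
    - [-0.4,0,0,0]
    - [-0.3,0,0,0]

```text
time_s: 10.05
eef_pos: [480.1, -116.5, 134.5]
ee_rot: [-0.0, 0.998, -0.066, -0.0]
force: [4.3, 2.2, -1.8]
grip_width: 0.216
```

Pulled 79 mm; now feel for the stop in small steps.

Call:
apply_moves:
  targets:
    - [-0.2,0,0,0]
    - [-0.2,0,0,0]

```text
time_s: 10.25
eef_pos: [476.4, -116.0, 134.5]
ee_rot: [-0.0, 0.998, -0.066, 0.0]
force: [3.6, 1.3, -0.9]
grip_width: 0.215
```

Call:
apply_moves:
  targets:
    - [-0.2,0,0,0]
    - [-0.2,0,0,0]

```text
time_s: 10.45
eef_pos: [472.4, -115.5, 134.5]
ee_rot: [-0.0, 0.998, -0.066, 0.0]
force: [5.1, 2.5, -1.7]
grip_width: 0.215
```

Call:
apply_moves:
  targets:
    - [-0.2,0,0,0]

```text
time_s: 10.55
eef_pos: [470.4, -115.2, 134.5]
ee_rot: [-0.0, 0.998, -0.066, 0.0]
force: [4.8, 2.5, -1.6]
grip_width: 0.213
```

Call:
apply_moves:
  targets:
    - [-0.2,0,0,0]

```text
time_s: 10.65
eef_pos: [468.4, -115.0, 134.5]
ee_rot: [-0.0, 0.998, -0.066, -0.0]
force: [4.9, 2.2, -1.3]
grip_width: 0.212
```

Call:
apply_moves:
  targets:
    - [-0.2,0,0,0]

```text
time_s: 10.75
eef_pos: [467.3, -114.9, 134.7]
ee_rot: [0.0, 0.998, -0.066, 0.002]
force: [16.2, 3.0, -8.1]
grip_width: 0.215
```

Call:
apply_moves:
  targets:
    - [-0.2,0,0,0]

```text
time_s: 10.85
eef_pos: [466.6, -114.9, 134.9]
ee_rot: [0.001, 0.998, -0.066, 0.004]
force: [26.7, 2.2, -15.0]
grip_width: 0.217
```

Call:
apply_moves:
  targets:
    - [0,0,0,0]
    - [0.3,0,0,0]
    - [0.3,0,0,0]
    - [0,0,0,0]
    - [0,0,0,0]

```text
time_s: 11.35
eef_pos: [470.0, -115.2, 134.2]
ee_rot: [-0.0, 0.998, -0.066, -0.001]
force: [0.4, 0.5, -1.3]
grip_width: 0.213
```

```bash
python3 look.py s10 220 180
```

```text
[ 470.1  -115.23  134.31] -0.1323 [ 0.15  0.5  -1.24] [-0.057 -0.012  0.   ] 11.4
```

View pics/s10.png

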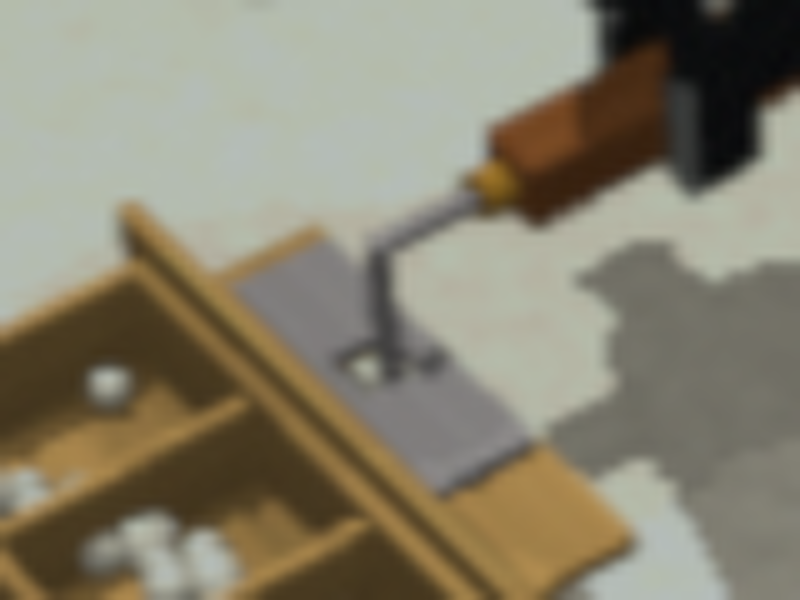

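Call:
apply_moves:
  targets:
    - [0.1,0,0,0]
    - [0,0,-0.5,0]
    - [0,0,-0.6,0]
    - [0,0,-0.7,0]
    - [0,0,-1,0]
    - [0,0,0,0]

```text
time_s: 12.0
eef_pos: [472.0, -115.6, 164.1]
ee_rot: [0.001, 0.998, -0.066, 0.001]
force: [-0.4, -0.7, -0.3]
grip_width: 0.215
```

```bash
python3 look.py s11 220 180
```

```text
[ 471.77 -115.48  163.34] -0.1322 [-0.3  -0.36 -1.58] [-0.024 -0.028  0.012] 12.05
```

View pics/s11.png

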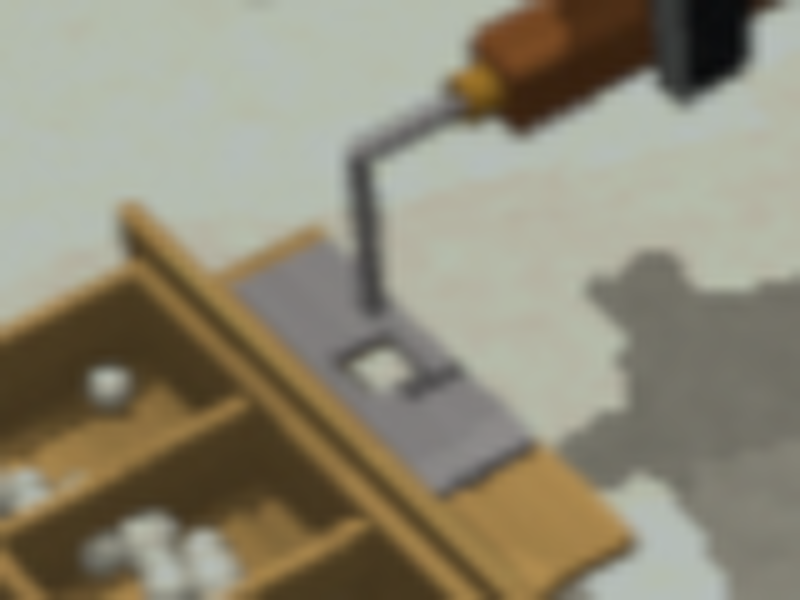

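```bash
python3 - <<'E'
from h import *
T=np.array([471.77,-115.48,163.34]);yw=-.1322
tip=T+[85*np.cos(yw),85*np.sin(yw),-105.1]
print(proj("scene",[tip,tip+[0,0,47],T+[50*np.cos(yw),50*np.sin(yw),-55.1]]))
E
python3 plan.py 464.4 329.5 240 -0.3242 45 1
```

```text
[[257.68553241 210.50348656]
 [256.09663782 195.37001686]
 [268.85884997 187.70456264]]
pos [ 471.8 -115.5  163.3] yaw -0.1322 F [-0.3 -0.4 -1.6] n 11 dist [ -7.4 445.   76.7] turn 11.0
[[-0.6, -4.0, -0.7, 1.0], [-0.7, -4.0, -0.7, 1.0], [-0.7, -4.0, -0.7, 1.0], [-0.8, -3.9, -0.7, 1.0], [-0.9, -4.0, -0.7, 1.0], [-0.9, -3.9, -0.7, 1.0], [-1.1, -3.9, -0.7, 1.0], [-1.0, -3.9, -0.7, 1.0]]
[[-1.2, -3.9, -0.7, 1.0], [-1.2, -3.9, -0.7, 1.0], [-1.3, -3.8, -0.7, 1.0]]
end [464.29 329.48 240.34] -0.3242
```

Call:
apply_moves:
  targets:
    - [-0.6,0,-3,0]
    - [-0.6,-4.0,-0.7,1.0]
    - [-0.7,-4.0,-0.7,1.0]
    - [-0.7,-4.0,-0.7,1.0]
    - [-0.8,-3.9,-0.7,1.0]
    - [-0.9,-4.0,-0.7,1.0]
    - [-0.9,-3.9,-0.7,1.0]
    - [-1.0,-3.9,-0.7,1.0]

```text
time_s: 12.85
eef_pos: [460.9, 169.8, 241.7]
ee_rot: [0.0, 0.992, -0.127, -0.0]
force: [0.3, 0.2, -1.9]
grip_width: 0.212
```

Call:
apply_moves:
  targets:
    - [-0.6,-3.9,-0.2,1.0]
    - [-1.0,-3.9,0,1.0]
    - [-1.0,-3.9,0,1.0]
    - [-1.0,-3.8,0,1.0]
    - [0,0,0,0]
    - [0,0,0,0]

```text
time_s: 13.45
eef_pos: [469.3, 327.3, 242.8]
ee_rot: [0.0, 0.987, -0.161, -0.0]
force: [-0.3, -0.8, -0.1]
grip_width: 0.219
```

```bash
python3 plan.py 464.4 329.5 190 -0.3242 25 2
```

```text
pos [469.3 327.3 242.8] yaw -0.3227 F [-0.3 -0.8 -0.1] n 3 dist [ -4.9   2.2 -52.8] turn 0.08
[[-0.18, -0.02, 1.76, 0.0], [-0.18, -0.01, 1.76, 0.1], [-0.18, -0.02, 1.76, -0.0]]
end [464.36 329.53 190.04] -0.3245
```

Call:
apply_moves:
  targets:
    - [-0.18,-0.02,1.76,0.0]
    - [-0.18,-0.01,1.76,0.1]
    - [-0.18,-0.02,1.76,0]
    - [0,0,0,0]
    - [0,0,0,0]

```text
time_s: 13.95
eef_pos: [465.1, 328.5, 191.2]
ee_rot: [0.0, 0.987, -0.163, 0.0]
force: [0.0, 0.5, 1.0]
grip_width: 0.212
```

```bash
python3 look.py s12 395 255;python3 plan.py 464.4 329.5 137 -0.3242 15 2
```

```text
[465.25 328.8  191.72] -0.3268 [-0.13  0.07  0.15] [ 0.025 -0.051 -0.007] 14.0
pos [465.2 328.8 191.7] yaw -0.3268 F [-0.1  0.1  0.2] n 4 dist [ -0.8   0.7 -54.7] turn -0.15
[[-0.03, -0.01, 1.37, -0.0], [-0.02, -0.01, 1.37, -0.1], [-0.03, -0.01, 1.36, -0.0], [-0.02, -0.01, 1.37, -0.0]]
end [464.43 329.49 137.02] -0.325
```

View pics/s12.png

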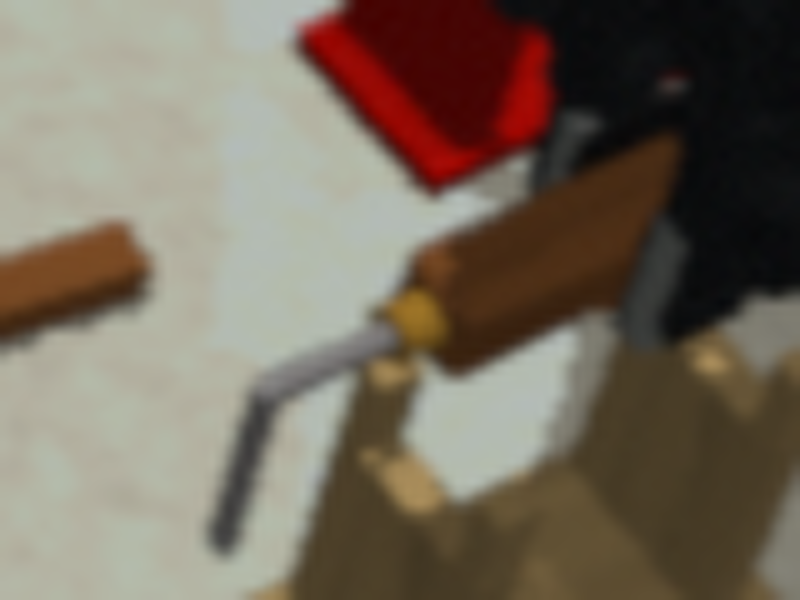

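Call:
apply_moves:
  targets:
    - [-0.03,-0.01,1.4,0]
    - [-0.02,-0.01,1.4,-0.1]
    - [-0.03,-0.01,1.2,0]
    - [0,0,0,0]

```text
time_s: 14.4
eef_pos: [463.8, 329.5, 149.9]
ee_rot: [0.0, 0.987, -0.162, -0.001]
force: [0.2, -0.5, -2.2]
grip_width: 0.214
```

```bash
python3 look.py s13 395 255;python3 plan.py 464.4 329.5 133.5 -0.3242 10 2
```

```text
[464.13 329.7  150.8 ] -0.3244 [ 0.13  0.11 -1.15] [-0.027 -0.005 -0.005] 14.45
pos [464.1 329.7 150.8] yaw -0.3244 F [ 0.1  0.1 -1.1] n 2 dist [  0.3  -0.2 -17.3] turn -0.01
[[0.02, 0.01, 0.87, -0.0], [0.01, 0.0, 0.86, -0.0]]
end [464.39 329.51 133.5 ] -0.3244
```

View pics/s13.png

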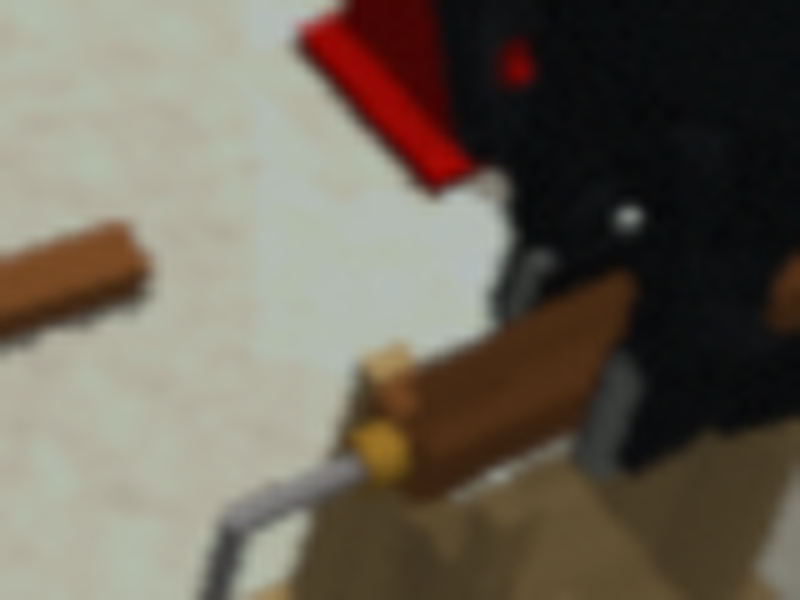

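Call:
apply_moves:
  targets:
    - [0.02,0.01,0.7,0]
    - [0.01,0,0.6,0]
    - [0,0,0.3,0]
    - [0,0,0,0]

```text
time_s: 14.85
eef_pos: [464.2, 329.6, 134.3]
ee_rot: [0.0, 0.987, -0.161, -0.0]
force: [-1.4, 0.4, -0.8]
grip_width: 0.213
```

```bash
python3 plan.py 464.4 329.5 133.5 -0.3242 10 2
```

```text
pos [464.2 329.6 134.3] yaw -0.3242 F [-1.4  0.4 -0.8] n 1 dist [ 0.2 -0.1 -0.8] turn -0.0
[[0.03, 0.0, 0.08, -0.0]]
end [464.45 329.51 133.47] -0.3242
```

Call:
apply_moves:
  targets:
    - [0,0,0.08,0]
    - [0,0,0.04,0]
    - [0,0,0,0]
    - [0,0,0,0]

```text
time_s: 15.25
eef_pos: [464.3, 329.7, 133.6]
ee_rot: [-0.0, 0.987, -0.161, 0.0]
force: [-0.0, -0.5, -1.5]
grip_width: 0.218
```

Call:
apply_moves:
  targets:
    - [0,0,0,0]
    - [0,0,0,0]
    - [0,0,0,0]
    - [0,0,0,0]
    - [0,0,0,0]
  grip: 5
  force: 20

```text
time_s: 15.75
eef_pos: [464.3, 329.7, 133.5]
ee_rot: [-0.0, 0.987, -0.161, 0.0]
force: [0.9, 0.6, -0.4]
grip_width: 0.585
```

```bash
python3 look.py s14 395 255
```

```text
[464.31 329.63 133.51] -0.3243 [ 0.11 -0.08  0.69] [0.017 0.011 0.032] 15.8
```

View pics/s14.png

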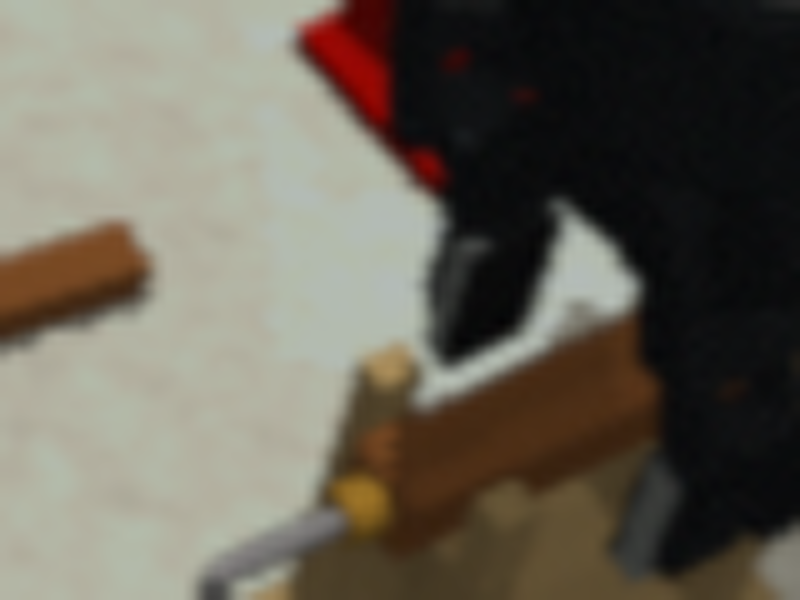

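Released; the handle sits in the forks. Retreat upward and away.

Call:
apply_moves:
  targets:
    - [0,0,-1,0]
    - [0,0,-2,0]
    - [0,0,-3,0]
    - [0,0,-3,0]
    - [0,0,-3,0]
    - [-4,0,-1,0]
    - [-4.5,0,0,0]
    - [-4.5,0,0,0]

```text
time_s: 16.6
eef_pos: [339.7, 371.2, 264.6]
ee_rot: [-0.001, 0.987, -0.162, 0.001]
force: [0.3, 0.7, 0.6]
grip_width: 0.586
```

Call:
apply_moves:
  targets:
    - [0,4,-1,0]
    - [0,4,-1,0]
    - [0,4,-1,0]
    - [0,4,-1,0]
    - [0,0,0,0]
    - [0,0,0,0]

```text
time_s: 17.2
eef_pos: [290.2, 219.2, 304.4]
ee_rot: [-0.001, 0.987, -0.162, 0.001]
force: [0.4, 0.0, -0.0]
grip_width: 0.584
```

```bash
python3 - <<'E'
from rig import capture
import cv2
for n in ("scene","top"):
    c=capture(n); cv2.imwrite(f"pics/{n}15.png",c["img"][:,:,::-1])
a=cv2.imread("pics/top15.png")[170:310,140:320]; b=cv2.imread("pics/scene15.png")[230:370,370:550]
cv2.imwrite("pics/z15.png",cv2.resize(cv2.hconcat([a,b]),(792,308),interpolation=cv2.INTER_CUBIC))
E
```

```text
(no output)
```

View pics/scene15.png

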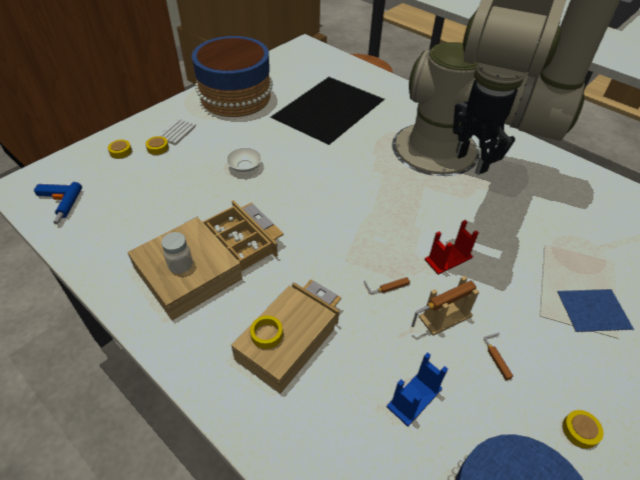

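View pics/top15.png

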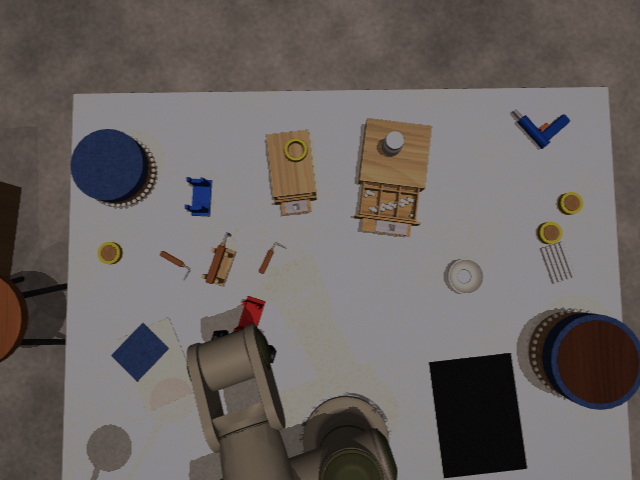

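View pics/z15.png

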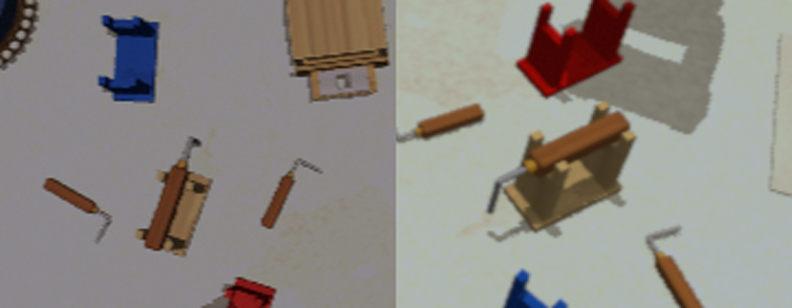

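```bash
python3 - <<'E'
from h import *
a=ray("scene",225.2,233.1,44); b=ray("scene",220+38.2-.5,180+36.8-.5,44); print(b-a,np.linalg.norm(b-a))
d=cv2.absdiff(cv2.imread("pics/scene0.png"),cv2.imread("pics/scene15.png")).max(2)
for n,(u0,v0,u1,v1) in dict(jar=(155,228,195,275),tape=(245,312,288,350),dish=(224,146,264,180),hook=(410,275,480,335),narrow=(300,275,345,315)).items(): print(n,(d[v0:v1,u0:u1]>40).sum())
E
```

```text
[-85.49385984  13.53251977   0.        ] 86.55824143887693
jar 0
tape 0
dish 0
hook 74
narrow 0
```

```bash
python3 -c "
from rig import ctrl; print(ctrl.finish_job())"
```

```text
the job is handed in; nothing more can be done
None
```

The wide tray is drawn out to its stop and the hook lies back in both forks of the plain plywood stand. I let go, moved the arm clear and handed the job in at about 17.3 s.

- **Tray:** The pull force rose from about 5 N to 27 N over the last few millimetres, which I took as the stop. In the scene camera the hole moved about 87 mm. That fits the 90 mm stop if the tray started a few millimetres open. I did not measure the starting position separately, and a picture taken after unhooking showed the tray still out.
- **Hook:** Both cameras show it seated in both forks, tip down and pointing the same way as at the start. About 74 pixels around it differ from the first picture, which I take to be a shift of a millimetre or two and changed shadow. It may have slid that much in the grip during the pull.
- **Other things:** The jar, tape roll, dish and narrow tray show no change in the scene camera.
- **Forces:** The largest wrist force I read was about 31 N, at the stop. I saw no sign of the gripper or arm touching the wide tray or its chest.
- **Disagreement:** The two cameras put the hole and the hook 4 to 6 mm apart. I relied on the tip's position relative to the hole in the scene view, and the tip went in without contact force.

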